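Build up the moulder spindle

TASK

Set up the taller of the two spindles for the next profile: put the long sleeve on first, then the winged cutter with its hub upwards, then the flat bearing ring, and the cap nut last with its flange down, each seated fully on the one below. Lower each piece down the shaft rather than letting it drop, leave the shorter spindle empty, and do not disturb the glue bottle, the brush or the wood offcut.

Things in the scene. Friction and masses are not known exactly. Their poses are not given: they have to be found in the camera images.
- tall_spindle: Fixed upright steel shaft 16 mm in diameter on a round grey foot plate (90 mm across, 12 mm thick) with a raised steel seat 48 mm across whose top is at 20 mm. The taller of the two: its tip is at 120 mm above the bench. The top 10 mm of the shaft taper to 4 mm across. Origin: centre of the foot's underside on the bench, z up along the shaft.
- short_spindle: Fixed upright steel shaft 16 mm in diameter on a round grey foot plate (90 mm across, 12 mm thick) with a raised steel seat 48 mm across whose top is at 20 mm. The shorter of the two: its tip is at 75 mm above the bench. Not used; stays empty. The top 10 mm of the shaft taper to 4 mm across. Origin: centre of the foot's underside on the bench, z up along the shaft.
- sleeve: Plain aluminium tube, the tallest and narrowest piece: 34 mm outer diameter, 22 mm through bore, 50 mm tall, 0.1 to 0.16 kg. Origin: centre of its underside, z up along the bore. Stands on the bench at the start, this way up. Grip it by its top 12 mm or so: the shaft comes up through it, and when it is seated the tip stands 50 mm above its top, between the fingers.
- cutter: Steel cutter head: a disc 48 mm across and 9 mm thick with four stubby wings (10 mm thick, 66 mm across tips, along its x and y axes), and above it a round hub 34 mm across from 9 to 28 mm height, the place to grip. 22 mm through bore, 28 mm tall in all, about 0.25 kg. Origin: centre of its underside, z up along the bore. Stands on the bench at the start, this way up. 
- bearing: Flat steel ring with a circle of dark balls on its face: 50 mm outer diameter, 22 mm through bore, 12 mm thick, about 0.12 kg. Origin: centre of its underside, z up along the bore. Stands on the bench at the start, this way up. 
- cap: Steel cap nut, the only piece with a closed top: flange 46 mm across and 6 mm thick at the bottom, above it a ribbed body 33 mm across up to 28 mm height, the place to grip. From below it has a plain, unthreaded 22 mm hole 18 mm deep (just push it on, no turning). About 0.12 kg. Origin: centre of its underside, z up along the bore. Stands on the bench at the start, this way up. 
- glue: Yellow glue bottle, 60 mm across and 170 mm tall, loose, standing; a bystander. Origin: centre of its underside.
- brush: Wooden bench brush lying flat, about 310 mm long (along its x), 34 mm wide, 24 mm high, loose; a bystander. Origin: on the bench under its middle.
- offcut: Pale wood offcut, 140 mm (its x) by 50 mm by 38 mm high, loose; a bystander. Origin: centre of its underside.
Not all that is in view belongs to the job. What is shaped like the tall_spindle but blue or green is not meant. Leave any orange or purple look-alike of the cap alone.

How it is judged (in metres and radians):
On the way, in this order (a step that is already met when the one before it is completed fails the run):
1. the tall sleeve sits upright in its place on the tall spindle and is let go (horizontal distance between sleeve and tall_spindle below 0.007 m and z of sleeve in the frame of tall_spindle between 0.016 and 0.024 m and angle between sleeve's own z axis and vertical below 0.08 rad and contact force between the fingers and sleeve below 0.1 N), for 0.2 s.
2. the winged cutter sits upright in its place on the tall spindle and is let go (horizontal distance between cutter and tall_spindle below 0.007 m and z of cutter in the frame of tall_spindle between 0.066 and 0.074 m and angle between cutter's own z axis and vertical below 0.08 rad and contact force between the fingers and cutter below 0.1 N), for 0.2 s.
3. the bearing ring sits upright in its place on the tall spindle and is let go (horizontal distance between bearing and tall_spindle below 0.007 m and z of bearing in the frame of tall_spindle between 0.094 and 0.102 m and angle between bearing's own z axis and vertical below 0.08 rad and contact force between the fingers and bearing below 0.1 N), for 0.2 s.
4. the cap nut sits upright in its place on the tall spindle and is let go (horizontal distance between cap and tall_spindle below 0.007 m and z of cap in the frame of tall_spindle between 0.106 and 0.114 m and angle between cap's own z axis and vertical below 0.08 rad and contact force between the fingers and cap below 0.1 N), for 0.2 s.
At the end, for the whole second after the job is handed in: On the tall spindle, from the bottom up: sleeve, cutter (hub up), bearing ring, cap nut (flange down), each with its axis within 7 mm of the shaft, its underside within 4 mm of its full-seated height above the bench (20, 70, 98 and 110 mm), upright within 0.08 rad, released and at rest (all of step 1 and all of step 2 and all of step 3 and all of step 4 and linear speed of each of sleeve, cutter, bearing, cap below 0.02 m/s); the robot touches nothing.
It fails at once if a piece is let fall down the tall spindle (faster than 0.7 m/s while on it) ((horizontal distance between sleeve and tall_spindle below 0.012 m and z of sleeve in the frame of tall_spindle below 0.118 m and linear speed of sleeve above 0.7 m/s) or (horizontal distance between cutter and tall_spindle below 0.012 m and z of cutter in the frame of tall_spindle below 0.118 m and linear speed of cutter above 0.7 m/s) or (horizontal distance between bearing and tall_spindle below 0.012 m and z of bearing in the frame of tall_spindle below 0.118 m and linear speed of bearing above 0.7 m/s) or (horizontal distance between cap and tall_spindle below 0.012 m and z of cap in the frame of tall_spindle below 0.118 m and linear speed of cap above 0.7 m/s)).
It fails at once if the glue bottle, the brush or the offcut is moved more than 25 mm (distance of any of glue, brush, offcut from where it was at the start of the episode above 0.025 m).
It also fails if it takes over 104 s, if anything falls off the work surface, if the arm or the gripper's body presses on something with over 40 N, if the wrist force passes 120 N, or if a joint passes its speed limit or range.

ROBOT

A 6-joint arm with a two-finger parallel gripper is mounted at the origin on the work surface. World frame = base frame: x ahead of the robot, y to its left, z up, the work surface at z = 0. Lengths are in mm, angles in rad, forces in N, time in s.
With the tool pointing down it reaches from about 375 to 975 mm from the base axis. Payload 3.8 kg.
Tool frame: the origin (TCP) lies midway between the tips of the shut fingers; the grasp point (between the pads) lies 19 mm behind it; z points along the fingers, y is the line along which they close (so a half turn about z gives the same grasp; the last joint's range is limited). The gripper opens to 85 mm and grips with 20 to 120 N. Pads are 22 mm wide; open, the fingers measure 114 mm over their backs; the gripper's body (76 mm by 85 mm) begins 54 mm behind the grasp point. The pads swing forward as they close: fully open they stand 13 mm farther back than shut.
Start: joints at [-0.037, 0.264, 1.604, -0, 1.274, -0.037], TCP at [674.995, -0.002, 231.28] pointing down, gripper open.
Joint ranges: [-2.63, 2.63], [-0.94, 2.18], [0.31, 2.57], [-1.31, 4.45], [0, 2.66], [-2.55, 2.55]. Speed limits (rad/s): [2.57, 2.57, 3.14, 3.14, 3.14, 3.14].

INTERFACE

Orientations are given as a rotation vector (axis times angle).
In Python, from bench import * gives the robot as it stands.
- The arm moves only by the tool shift_gripper, called after "Call:" in YAML: its name, and indented under it one key for each argument. Schema: {"type":"object","properties":{"moves":{"type":"array","items":{"type":"array","items":{"type":"array","items":{"type":"number"},"minItems":5,"maxItems":5},"minItems":1,"maxItems":10},"minItems":1,"maxItems":1},"only":{"type":"string"},"quiet":{"type":"boolean"},"lines":{"type":"string"}},"required":["moves"],"additionalProperties":false}. moves is a list that holds a single list of rows (three levels of brackets), with 1 to 10 rows, each of 5 numbers: the finger opening in mm, then dx, dy, dz in shares of 1000 mm (1.0 is 1000 mm), then a turn about the tool's z in normalised numbers (1 is 2 pi rad); each row shifts and turns the commanded pose from where the row before left it, along the tool's axes as they then stand; what a row does not reach is not made up. A row lasts 1/10 s, in which the tool goes at most 50 mm and 0.15 rad, less where a joint would pass 70% of its speed; a pose out of reach is approached as far as the arm can. The fingers move at their own pace and stop on an object; the grip force is fixed at half the most. Time passes only in rows, so rows that do not move let the fingers close. The tool returns the time, the measured TCP pose, the force, the opening and the grip force at its end. only (a regular expression) keeps the lines of the reply that match it, lines (a string "A,B") keeps lines A to B, and quiet returns only ok. No shift or turn number may pass 1 either way. Input that does not fit is refused with a message, and nothing moves.
- state(): the state, without advancing time (a new reading comes with each control period).
- read_camera(name): name is "scene" or "side" or "wrist"; returns a dict with "pixels" (400x640x3 uint8, red, green, blue), "z_map" (400x640 float32, mm along the optical axis (not along the pixel's ray), 0 where there is no reading), "fx", "fy", "cx", "cy" (pixels), "dist_coeffs" ([k1, k2, p1, p2, k3] as OpenCV has them; the pictures are not rectified), "rvec" (rotation vector, rad) and "tvec" (3), from world to camera coordinates, as OpenCV has them. Camera axes: x right, y down, z forward; pixel columns grow to the right and rows downward; lengths in mm; the calibration is good to about 2 mm. A picture is of the moment at which its call begins.
- finish_job(): hands the job in; it is judged then, once.
The state is a dict: "clock": time; "joints": joint angles; "qvel": joint speeds; "effort": joint torques, N m; "position": TCP position; "tcp_rot": TCP orientation; "force": force on the tool from outside, world axes, zero at the start; "torque": the same for the moment, N m; "grip_width": finger opening in mm; "finger_force": force on a finger pad.
Only numpy, scipy, OpenCV 4.12 (cv2) and the standard library are available. Lean on these libraries where they do the work, as an engineer would, in place of code of your own. Each camera call takes 0.05 s, during which the arm holds its last target. There are 200 camera calls.

## Working session

There is one attempt and no reset: what is moved stays moved. The work goes in short steps, Python scripts to look and compute and a tool call to move; the robot and the scene stay as the last step left them, time stands still between calls to the robot, and variables do not carry over. Pictures are saved under pics/ and viewed, at most 14 in all, crops included, and the job is handed in when it is done.

```bash
mkdir -p pics; ls
```

Create h.py:
```python
from bench import *
import numpy as np, cv2
def snap(name,fn=None):
    c=read_camera(name)
    np.savez('%s.npz'%(fn or name),**{k:np.array(v) for k,v in c.items()})
    if fn: cv2.imwrite('pics/%s.png'%fn,c['pixels'][:,:,::-1])
    return c
def pts(c):
    K=np.array([[c['fx'],0,c['cx']],[0,c['fy'],c['cy']],[0,0,1]],float)
    h,w=c['z_map'].shape
    u,v=np.meshgrid(np.arange(w),np.arange(h))
    n=cv2.undistortPoints(np.stack([u.ravel(),v.ravel()],1).astype(np.float64)[:,None],K,np.array(c['dist_coeffs'],float))[:,0]
    z=c['z_map'].ravel().astype(float)
    P=np.c_[n*z[:,None],z]
    R=cv2.Rodrigues(np.array(c['rvec'],float))[0]
    W=(P-np.array(c['tvec'],float).ravel())@R
    W[z==0]=np.nan
    return W.reshape(h,w,3)
```

Run:
```python
from h import *
for n in('scene','side'):
    c=snap(n,n+'1')
    R=cv2.Rodrigues(np.array(c['rvec'],float))[0]; print(n,c['fx'],-R.T@np.ravel(c['tvec']),R[2])
s=state();print(s['position'],s['tcp_rot'],s['force'],s['grip_width'])
```

```text
pics
scene 437.0448327196871 [1153.19654797 -673.4203637   669.88688209] [-0.52413017  0.6247531  -0.5787669 ]
side 516.9564229973258 [-172.04830912 -773.89759505  685.33020554] [ 0.59850762  0.61367718 -0.514965  ]
[6.74332646e+02 3.27415420e-02 2.30060116e+02] [-2.22035612e+00 -2.22036473e+00  2.16719556e-03] [-0.48124758  0.00932506  0.22819754] 85.3823444029296
```

View pics/scene1.png

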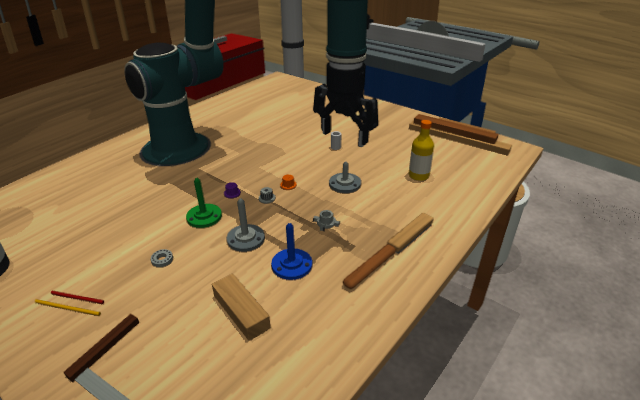

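View pics/side1.png

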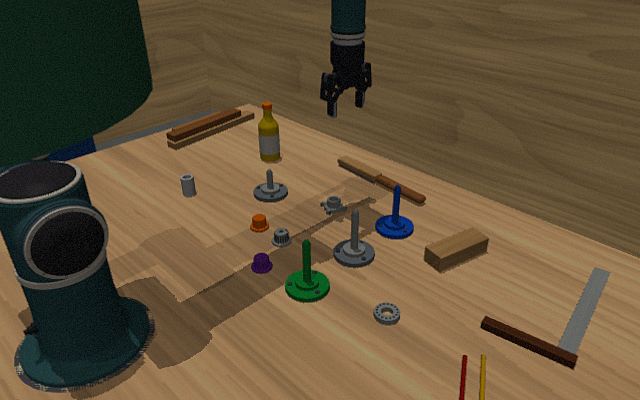

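The scene picture shows the grey tall spindle at (243,225), short one at (345,178), sleeve (336,141), cutter (326,220), bearing (161,258), and grey cap (266,195). Green, blue, purple and orange pieces are decoys. The side picture agrees.

Create m.py:
```python
from h import *
def load(f): return dict(np.load('%s.npz'%f))
seeds={'scene1':dict(tall=(245,238),short=(345,182),sleeve=(336,133),cutter=(326,216),bearing=(161,256),cap=(266,192)),
'side1':dict(tall=(354,252),short=(270,190),sleeve=(188,178),cutter=(333,201),bearing=(387,313),cap=(282,233))}
top=dict(tall=(8,15),short=(8,15),sleeve=(45,54),cutter=(24,32),bearing=(8,15),cap=(24,32))
if __name__=='__main__':
  for f,S in seeds.items():
    W=pts(load(f))
    for k,(u,v) in S.items():
        p=W[v,u]
        d=np.hypot(W[...,0]-p[0],W[...,1]-p[1])
        m=(d<60)&(W[...,2]>top[k][0])&(W[...,2]<top[k][1])
        Q=W[m]; 
        c,r=cv2.minEnclosingCircle(Q[:,:2].astype(np.float32))
        print(f,k,p.round(),'n',len(Q),'circle',np.round(c,1),round(r,1),'zmed',np.median(Q[:,2]).round(1))
```

```bash
python3 m.py; python3 -c "
from h import *
c=snap('wrist','wrist1')
R=cv2.Rodrigues(np.array(c['rvec'],float))[0]; print(c['fx'],c['fy'],-R.T@np.ravel(c['tvec']),R)"
```

```text
scene1 tall [ 533. -183.   17.] n 486 circle [ 522.9 -173.1] 46.3 zmed 10.9
scene1 short [577. 149.  19.] n 303 circle [566.1 163.8] 45.4 zmed 11.7
scene1 sleeve [407. 334.  43.] n 46 circle [416.6 320.9] 18.7 zmed 49.3
scene1 cutter [624.   5.  11.] n 69 circle [633.6  -4. ] 18.9 zmed 26.7
scene1 bearing [ 414. -338.    2.] n 217 circle [ 425.9 -342.2] 25.8 zmed 10.6
scene1 cap [446. -24.  24.] n 71 circle [444.3 -20.6] 17.7 zmed 26.8
side1 tall [ 508. -184.   21.] n 523 circle [ 518.9 -173.4] 46.2 zmed 11.7
side1 short [553. 150.  22.] n 309 circle [563.  161.7] 46.8 zmed 11.9
side1 sleeve [421. 326.  41.] n 69 circle [414.5 318.3] 20.9 zmed 48.6
side1 cutter [636.   2.  16.] n 68 circle [628.5  -5. ] 18.8 zmed 26.9
side1 bearing [ 429. -340.    0.] n 343 circle [ 422.  -343.4] 26.4 zmed 11.4
side1 cap [439. -28.  28.] n 102 circle [441.5 -22.2] 17.4 zmed 27.6
293.8927080142723 293.8927080142723 [674.04701339  71.7048222  371.80979587] [[ 9.99999804e-01 -5.12099894e-04 -3.58872787e-04]
 [-3.90960812e-04 -9.59901890e-01  2.80335885e-01]
 [-4.88042644e-04 -2.80335690e-01 -9.59901903e-01]]
```

View pics/wrist1.png

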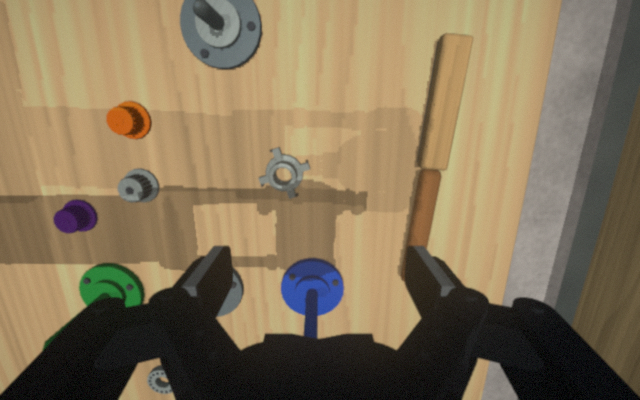

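The wrist picture shows the cutter at (284,172), cap (138,185), short spindle (222,30) and blue decoy (312,287). The tall spindle's foot is hidden behind a finger at (225,290). Next I move back to see the tall spindle clearly.

Careful with the scale: shifts go in shares of 1000 mm and turns go in shares of 2 pi rad. That gives: -39 mm / 1000 = -0.039, -38 mm / 1000 = -0.038.

Call:
shift_gripper:
  moves:
    - [[85, -0.025, -0.038, 0, 0], [85, -0.025, -0.038, 0, 0], [85, -0.025, -0.039, 0, 0], [85, -0.025, -0.039, 0, 0], [85, 0, 0, 0, 0], [85, 0, 0, 0, 0]]

```text
clock: 0.75
position: [520.4, -100.4, 231.3]
tcp_rot: [2.223, 2.219, 0.001]
force: [1.0, 0.3, 0.4]
grip_width: 84.8
finger_force: 0.0
```

Run:
```python
from h import *
c=snap('wrist','w2');W=pts(c)
print(state()['position'])
def circ(p,lo,hi,rad=60):
    d=np.hypot(W[...,0]-p[0],W[...,1]-p[1]); m=(d<rad)&(W[...,2]>lo)&(W[...,2]<hi)
    Q=W[m];c,r=cv2.minEnclosingCircle(Q[:,:2].astype(np.float32));vu=np.argwhere(m).mean(0)[::-1]
    print(p,len(Q),np.round(c,1),round(r,1),np.median(Q[:,2]).round(1),'px',vu.round())
circ((521,-173),9,15); circ((521,-173),17,23,30); circ((521,-173),105,125,20);circ((443,-21),24,32);circ((631,-4),24,32);circ((424,-343),8,15)
```

```text
[ 521.34454855 -100.01952604  231.52380704]
(521, -173) 2136 [ 521.  -171.4] 44.9 10.9 px [319. 219.]
(521, -173) 755 [ 520.6 -171.3] 24.1 18.9 px [319. 223.]
(521, -173) 194 [ 520.2 -171.4] 8.2 112.1 px [319. 259.]
(443, -21) 662 [442.4 -20.9] 16.7 27.0 px [249. 104.]
(631, -4) 459 [629.9  -3.6] 17.3 27.0 px [416.  88.]
(424, -343) 562 [ 423.3 -341.6] 25.0 10.9 px [253. 329.]
```

View pics/w2.png

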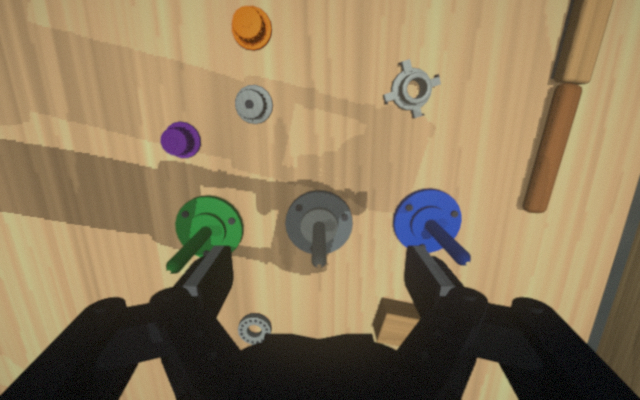

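The measured radii (45, 24, 8, 17, 17 and 25 mm) match the given sizes. The w2 picture shows the tall spindle foot at (319,219), cap (254,104), cutter (412,88) and bearing (255,329). Next is the sleeve.

Converted, 44 mm / 1000 = 0.044, -13 mm / 1000 = -0.013.

Call:
shift_gripper:
  moves:
    - [[85, 0.044, -0.013, 0, 0], [85, 0.044, -0.013, 0, 0], [85, 0.044, -0.013, 0, 0], [85, 0.044, -0.013, 0, 0], [85, 0.044, -0.013, 0, 0], [85, 0.044, -0.013, 0, 0], [85, 0.044, -0.013, 0, 0], [85, 0.044, -0.013, 0, 0], [85, 0, 0, 0, 0], [85, 0, 0, 0, 0]]

```text
clock: 1.8
position: [417.0, 254.1, 231.3]
tcp_rot: [2.216, 2.226, -0.0]
force: [-0.0, -1.0, 0.3]
grip_width: 84.9
finger_force: 0.0
```

Create w.py:
```python
from h import *
import sys
def circ(W,p,lo,hi,rad=40):
    d=np.hypot(W[...,0]-p[0],W[...,1]-p[1]); m=(d<rad)&(W[...,2]>lo)&(W[...,2]<hi)
    Q=W[m]
    if len(Q)<5: print('none',p,lo,hi);return
    c,r=cv2.minEnclosingCircle(Q[:,:2].astype(np.float32));vu=np.argwhere(m).mean(0)[::-1]
    print(p,len(Q),np.round(c,1),round(r,1),'z',np.median(Q[:,2]).round(1),'px',vu.round())
if __name__=='__main__':
    cam,fn,x,y,lo,hi=sys.argv[1:7]
    W=pts(snap(cam,fn)); s=state();print('tcp',s['position'].round(1) if hasattr(s['position'],'round') else s['position'],s['tcp_rot'])
    circ(W,(float(x),float(y)),float(lo),float(hi))
```

```bash
python3 w.py wrist w3 416 320 44 56
```

```text
tcp [417.3 253.  231.2] [ 2.21846113e+00  2.22392241e+00 -6.00744862e-04]
(416.0, 320.0) 456 [415.3 321. ] 16.8 z 48.9 px [317. 115.]
```

Converted, 45 mm / 1000 = 0.045, 40 mm / 1000 = 0.04.

Call:
shift_gripper:
  moves:
    - [[85, 0.035, -0.001, 0, 0], [85, 0.0335, -0.0005, 0, 0], [85, 0, 0, 0.045, 0], [85, 0, 0, 0.045, 0], [85, 0, 0, 0.045, 0], [85, 0, 0, 0.04, 0], [85, 0, 0, 0.021, 0], [85, 0, 0, 0, 0], [85, 0, 0, 0, 0]]

```text
clock: 2.75
position: [416.4, 319.7, 35.4]
tcp_rot: [2.223, 2.219, -0.001]
force: [1.1, 0.8, 0.2]
grip_width: 85.2
finger_force: 0.0
```

Call:
shift_gripper:
  moves:
    - [[25, 0, 0, 0, 0], [25, 0, 0, 0, 0], [25, 0, 0, 0, 0], [25, 0, 0, 0, 0], [25, 0, 0, 0, 0], [25, 0, 0, 0, 0], [25, 0, 0, 0, 0], [25, 0, 0, 0, 0]]

```text
clock: 3.55
position: [416.4, 321.3, 37.0]
tcp_rot: [2.221, 2.221, 0.004]
force: [-0.0, -0.8, 5.9]
grip_width: 31.4
finger_force: 58.9
```

```bash
python3 w.py scene s4 416 320 44 56
```

```text
tcp [416.3 321.3  36.9] [2.22071324 2.22150692 0.00363532]
(416.0, 320.0) 80 [419.2 316.9] 31.1 z 50.0 px [336. 134.]
```

Run:
```python
import cv2
im=cv2.imread('pics/s4.png')[80:200,250:430];cv2.imwrite('pics/s4c.png',cv2.resize(im,None,fx=4,fy=4))
```

```text
(no output)
```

View pics/s4c.png

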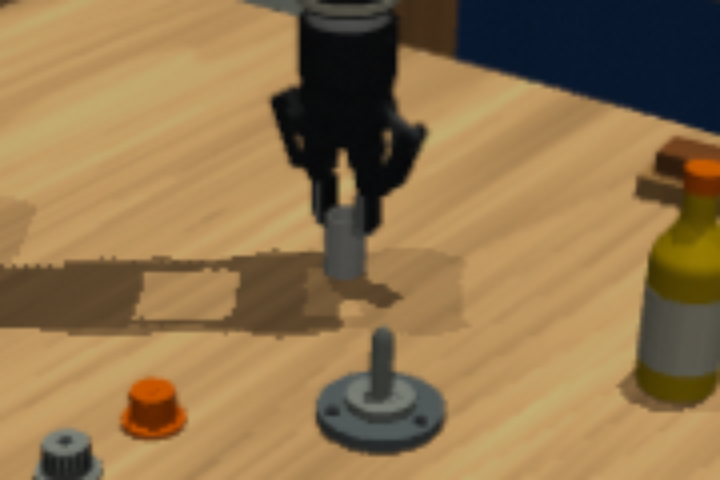

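The crop shows the fingers gripping the top of the sleeve at (345,215), with the sleeve upright. Now I lift it and cross to the tall spindle.

Converted, -40 mm / 1000 = -0.04, -30 mm / 1000 = -0.03.

Call:
shift_gripper:
  moves:
    - [[25, 0, 0, -0.02, 0], [25, 0, 0, -0.04, 0], [25, 0, 0, -0.04, 0], [25, 0, 0, -0.04, 0], [25, 0, 0, -0.03, 0], [25, 0, 0, 0, 0], [25, 0, 0, 0, 0]]

```text
clock: 4.3
position: [415.7, 320.7, 206.1]
tcp_rot: [2.221, 2.221, 0.003]
force: [-0.3, 0.2, -2.2]
grip_width: 31.2
finger_force: 59.9
```

```bash
python3 w.py wrist w5 416 320 180 200
```

```text
tcp [414.8 320.1 204.5] [-2.22105525e+00 -2.22152272e+00  1.90374869e-03]
(416.0, 320.0) 1105 [414.6 325.3] 16.4 z 191.3 px [318. 234.]
```

View pics/w5.png

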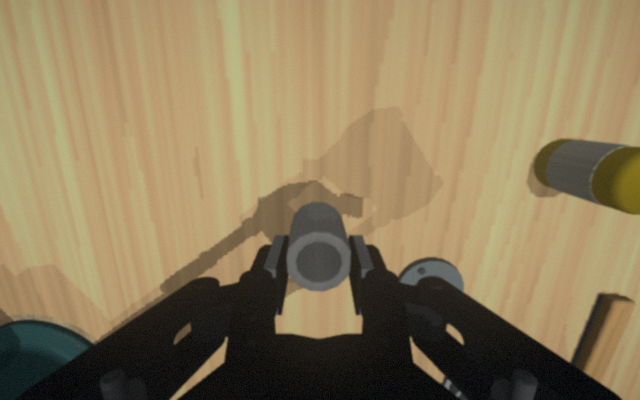

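The w5 picture shows the sleeve held upright, its top ring at (319,261) centred between the pads. I measure that ring from the stored picture.

```bash
python3 -c "
from w import *
W=pts(dict(np.load('w5.npz')))
for lo,hi in((214,218),(216,224),(218,228)): circ(W,(415,321),lo,hi,17)
print(W[[262,255,290,234],[293,345,319,319]].round(1))
"
```

```text
(415, 321) 1049 [414.9 321.1] 17.0 z 217.3 px [321. 259.]
(415, 321) 1934 [415.  321.1] 17.0 z 218.1 px [318. 260.]
(415, 321) 1125 [415.  321.2] 16.9 z 218.5 px [315. 261.]
[[402.9 321.2 218.2]
 [428.3 325.1 218.3]
 [415.6 305.9 219. ]
 [415.6 336.1 218.1]]
```

Converted, -45 mm / 1000 = -0.045, -25 mm / 1000 = -0.025.

Call:
shift_gripper:
  moves:
    - [[25, -0.025, 0.006, 0, 0], [25, -0.045, 0.01, 0, 0], [25, -0.045, 0.01, 0, 0], [25, -0.045, 0.01, 0, 0], [25, -0.045, 0.01, 0, 0], [25, -0.045, 0.01, 0, 0], [25, -0.045, 0.01, 0, 0], [25, -0.045, 0.01, 0, 0], [25, -0.045, 0.01, 0, 0], [25, -0.045, 0.01, 0, 0]]

```text
clock: 5.35
position: [509.9, -111.0, 202.6]
tcp_rot: [-2.219, -2.218, 0.003]
force: [0.7, 0.6, -1.3]
grip_width: 30.9
finger_force: 59.9
```

Call:
shift_gripper:
  moves:
    - [[25, -0.045, 0.008, 0, 0], [25, -0.0175, 0.0016, 0, 0], [25, 0, 0, 0, 0], [25, 0, 0, 0, 0], [25, 0, 0, 0, 0]]

```text
clock: 5.85
position: [520.3, -170.4, 204.2]
tcp_rot: [-2.219, -2.221, 0.001]
force: [0.3, -0.4, -1.0]
grip_width: 30.9
finger_force: 59.9
```

Run:
```python
from w import *
W=pts(snap('wrist','w6'));s=state();print(s['position'],s['tcp_rot'])
circ(W,(520.6,-171.4),216,224,17)
circ(W,(520.6,-171.4),9,15,55)
W=pts(snap('side','d6')); circ(W,(520.6,-171.4),105,125,20); circ(W,(520.6,-171.4),172,200,30);circ(W,(520.6,-171.4),60,100,20)
```

```text
[ 520.58704056 -170.32379424  204.63563606] [-2.21847877e+00 -2.22226653e+00  3.24505998e-04]
(520.6, -171.4) 1126 [ 520.6 -171.3] 17.0 z 216.6 px [316. 263.]
(520.6, -171.4) 2745 [ 520.7 -171.4] 44.8 z 11.0 px [319. 170.]
(520.6, -171.4) 47 [ 517.1 -173.6] 7.9 z 111.8 px [355. 213.]
(520.6, -171.4) 208 [ 516.4 -173.2] 16.5 z 186.1 px [355. 183.]
(520.6, -171.4) 122 [ 517.4 -174.5] 9.0 z 81.3 px [354. 226.]
```

Converted, 20 mm / 1000 = 0.02, 15 mm / 1000 = 0.015.

Call:
shift_gripper:
  moves:
    - [[25, 0, 0, 0.02, 0], [25, 0, 0, 0.02, 0], [25, 0, 0, 0.015, 0], [25, 0, 0, 0.015, 0], [25, 0, 0, 0.02, 0], [25, 0, 0, 0.02, 0], [25, 0, 0, 0.02, 0], [25, 0, 0, 0.008, 0], [25, 0, 0, 0.004, 0], [25, 0, 0, 0, 0]]

```text
clock: 6.95
position: [521.2, -171.9, 63.2]
tcp_rot: [-2.221, -2.222, 0.0]
force: [-0.3, -1.3, -1.2]
grip_width: 31.2
finger_force: 59.9
```

Call:
shift_gripper:
  moves:
    - [[25, 0, 0, 0.002, 0], [25, 0, 0, 0.002, 0], [25, 0, 0, 0, 0], [25, 0, 0, 0, 0]]

```text
clock: 7.35
position: [521.3, -172.1, 59.7]
tcp_rot: [2.221, 2.221, 0.0]
force: [0.5, 0.5, -1.1]
grip_width: 31.4
finger_force: 59.9
```

Converted, 1 mm / 1000 = 0.001.

Call:
shift_gripper:
  moves:
    - [[25, 0, 0, 0.001, 0], [25, 0, 0, 0.001, 0], [25, 0, 0, 0.001, 0], [25, 0, 0, 0, 0], [25, 0, 0, 0, 0]]

```text
clock: 7.85
position: [521.3, -172.2, 57.1]
tcp_rot: [2.221, 2.221, -0.0]
force: [-2.7, 0.5, 6.7]
grip_width: 31.4
finger_force: 60.5
```

Call:
shift_gripper:
  moves:
    - [[25, 0, 0, 0.001, 0], [25, 0, 0, 0, 0], [25, 0, 0, 0, 0]]

```text
clock: 8.15
position: [521.4, -172.3, 57.0]
tcp_rot: [2.221, 2.221, -0.0]
force: [-4.2, 0.5, 11.2]
grip_width: 30.9
finger_force: 61.2
```

Contact came at the expected height, so the sleeve is seated. I release and rise.

Converted, -40 mm / 1000 = -0.04, -30 mm / 1000 = -0.03.

Call:
shift_gripper:
  moves:
    - [[85, 0, 0, 0, 0], [85, 0, 0, 0, 0], [85, 0, 0, 0, 0], [85, 0, 0, 0, 0], [85, 0, 0, -0.03, 0], [85, 0, 0, -0.04, 0], [85, 0, 0, -0.04, 0], [85, 0, 0, -0.04, 0]]

```text
clock: 8.95
position: [520.7, -171.8, 206.3]
tcp_rot: [-2.221, -2.221, 0.0]
force: [1.2, -0.2, -0.1]
grip_width: 85.1
finger_force: 0.0
```

Call:
shift_gripper:
  moves:
    - [[85, 0.025, 0.02, 0, 0], [85, 0.03, 0.035, 0, 0], [85, 0.03, 0.03, 0, 0], [85, 0, 0, 0, 0], [85, 0, 0, 0, 0]]

```text
clock: 9.45
position: [606.2, -86.2, 204.6]
tcp_rot: [-2.219, -2.223, 0.002]
force: [-0.6, -0.3, -0.5]
grip_width: 85.2
finger_force: 0.0
```

```bash
python3 - <<'E'
from w import *
W=pts(snap('wrist','w7'));s=state();print(s['position'],s['tcp_rot'])
circ(W,(520.6,-171.4),66,75,30)
circ(W,(520.6,-171.4),105,125,20)
circ(W,(629.9,-3.6),24,32)
circ(W,(442.4,-20.9),24,32)
E
```

```text
[605.56753695 -86.91278221 204.56496233] [-2.21973399e+00 -2.22170285e+00  1.99257827e-03]
(520.6, -171.4) 307 [ 520.7 -171.2] 16.8 z 68.5 px [244. 262.]
(520.6, -171.4) 50 [ 524.5 -172.6] 5.8 z 110.3 px [232. 289.]
(629.9, -3.6) 498 [630.6  -4. ] 16.8 z 27.0 px [342. 100.]
(442.4, -20.9) 755 [442.7 -20.1] 17.0 z 26.8 px [165. 117.]
```

The sleeve is seated: centre (520.7,-171.2), top at about 69 mm. Next is the cutter.

Converted, 45 mm / 1000 = 0.045, 42 mm / 1000 = 0.042.

Call:
shift_gripper:
  moves:
    - [[85, 0.042, 0.012, 0, 0], [85, 0.0407, 0.0127, 0, 0], [85, 0, 0, 0.04, 0], [85, 0, 0, 0.045, 0], [85, 0, 0, 0.045, 0], [85, 0, 0, 0.04, 0], [85, 0, 0, 0.022, 0], [85, 0, 0, 0, 0], [85, 0, 0, 0, 0]]

```text
clock: 10.4
position: [630.3, -5.3, 13.4]
tcp_rot: [-2.222, -2.22, 0.001]
force: [-0.4, -0.1, -0.7]
grip_width: 84.9
finger_force: 0.0
```

Call:
shift_gripper:
  moves:
    - [[25, 0, 0, 0, 0], [25, 0, 0, 0, 0], [25, 0, 0, 0, 0], [25, 0, 0, 0, 0], [25, 0, 0, 0, 0], [25, 0, 0, 0, 0], [25, 0, 0, 0, 0]]

```text
clock: 11.1
position: [632.0, -4.4, 15.3]
tcp_rot: [2.22, 2.221, 0.002]
force: [-2.3, -0.5, 6.4]
grip_width: 31.2
finger_force: 58.8
```

Call:
shift_gripper:
  moves:
    - [[25, 0, 0, -0.02, 0], [25, 0, 0, -0.04, 0], [25, 0, 0, -0.04, 0], [25, 0, 0, -0.04, 0], [25, 0, 0, -0.04, 0], [25, 0, 0, -0.015, 0], [25, 0, 0, 0, 0], [25, 0, 0, 0, 0]]

```text
clock: 11.9
position: [629.7, -4.2, 206.3]
tcp_rot: [-2.22, -2.22, 0.003]
force: [0.1, -0.5, -2.6]
grip_width: 31.4
finger_force: 60.1
```

Run:
```python
from w import *
W=pts(snap('wrist','w8'));s=state();z=s['position'][2];print(s['position'],s['tcp_rot'])
for o in(8,10,12,14,16,18): circ(W,(630,-4),z+o,z+o+3,22)
```

```text
[628.95934306  -4.19642928 205.11925682] [-2.21885493 -2.21897862  0.00516784]
(630, -4) 384 [630.   -1.4] 20.7 z 214.9 px [319. 252.]
(630, -4) 1535 [630.1  -1.4] 20.8 z 217.4 px [319. 257.]
(630, -4) 1534 [630.   -1.8] 20.7 z 217.9 px [318. 259.]
(630, -4) 117 [ 6.3e+02 -2.0e-01] 20.3 z 220.3 px [319. 257.]
(630, -4) 103 [630.1  -1.5] 20.8 z 222.7 px [321. 258.]
(630, -4) 97 [630.   -1.4] 20.7 z 224.7 px [323. 260.]
```

View pics/w8.png

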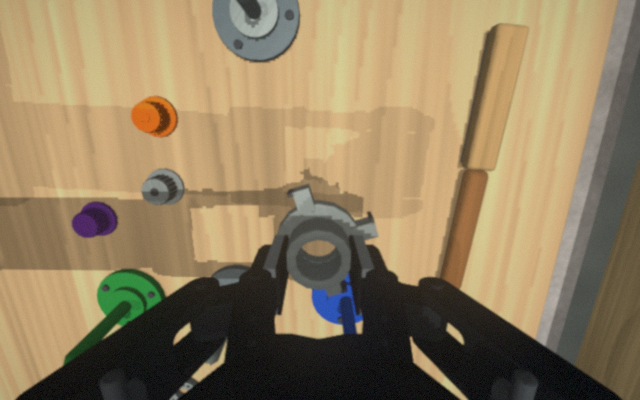

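The w8 picture shows the cutter held level by the hub, bore at about (318,253). I get its exact centre from the hub's top ring.

```bash
python3 -c "
from w import *
W=pts(dict(np.load('w8.npz')))
m=(abs(W[...,0]-629.5)<6)&(W[...,2]>215.5)&(W[...,2]<222)&(abs(W[...,1]+4)<25)
y=W[m][:,1];print(y.min(),y.max(),np.percentile(y,[2,98]))
m=(abs(W[...,1]+4)<3)&(W[...,2]>215.5)&(W[...,2]<222)&(abs(W[...,0]-629.5)<17)
x=np.sort(W[m][:,0]);g=np.diff(x);i=g.argmax();print(x[0],x[-1],x[i],x[i+1])
print(W[200:300:6,319].round(1))"
```

```text
-19.892984033692873 13.711836749999565 [-19.20223228  13.24808536]
613.5366215637691 645.3491483388667 619.1879400878072 639.6725155471579
[[ 6.297e+02  2.030e+01  1.925e+02]
 [ 6.297e+02  1.910e+01  1.996e+02]
 [ 6.297e+02  1.520e+01  1.982e+02]
 [ 6.297e+02  1.370e+01  2.033e+02]
 [ 6.297e+02  1.350e+01  2.114e+02]
 [ 6.297e+02  1.260e+01  2.170e+02]
 [ 6.297e+02  9.800e+00  2.177e+02]
 [ 6.301e+02 -9.540e+01 -1.100e+00]
 [ 6.301e+02 -1.040e+02 -1.300e+00]
 [ 6.301e+02 -1.122e+02 -3.000e-01]
 [ 6.297e+02 -1.410e+01  1.973e+02]
 [ 6.297e+02 -1.390e+01  2.044e+02]
 [ 6.297e+02 -1.420e+01  2.102e+02]
 [ 6.297e+02 -1.400e+01  2.163e+02]
 [ 6.297e+02 -1.610e+01  2.184e+02]
 [ 6.301e+02 -1.587e+02  1.130e+01]
 [ 6.301e+02 -1.680e+02  1.110e+01]]
```

Converted, -34 mm / 1000 = -0.034, -30 mm / 1000 = -0.03.

Call:
shift_gripper:
  moves:
    - [[25, -0.02, -0.013, 0, 0], [25, -0.034, -0.022, 0, 0], [25, -0.034, -0.022, 0, 0], [25, -0.034, -0.022, 0, 0], [25, -0.03, -0.02, 0, 0], [25, -0.0161, -0.0097, 0, 0], [25, 0, 0, 0, 0], [25, 0, 0, 0, 0], [25, 0, 0, 0, 0]]

```text
clock: 12.85
position: [521.8, -171.5, 206.7]
tcp_rot: [-2.219, -2.22, 0.001]
force: [1.2, -0.4, -1.7]
grip_width: 31.2
finger_force: 60.1
```

```bash
python3 - <<'E'
from w import *
W=pts(snap('wrist','w9'));s=state();z=s['position'][2];print(s['position'],s['tcp_rot'])
X,Y=520.7,-171.3
m=(abs(W[...,0]-X)<6)&(W[...,2]>215)&(W[...,2]<222)&(abs(W[...,1]-Y)<21)
y=W[m][:,1];print(y.min(),y.max(),(y.min()+y.max())/2)
m=(abs(W[...,1]-Y)<3)&(W[...,2]>215)&(W[...,2]<222)&(abs(W[...,0]-X)<17)
x=np.sort(W[m][:,0]);g=np.diff(x);i=g.argmax();print(x[0],x[-1],(x[i]+x[i+1])/2)
circ(W,(X,Y),9,15,55)
E
```

```text
[ 522.12708599 -171.38854574  207.14770247] [-2.21898602e+00 -2.22134795e+00  6.03323341e-04]
-187.27060601260357 -153.37233404933824 -170.3214700309709
505.6943909482151 537.4639625068611 521.5380672230525
(520.7, -171.3) 2392 [ 520.5 -171.3] 44.7 z 10.9 px [320. 165.]
```

Converted, 20 mm / 1000 = 0.02, 15 mm / 1000 = 0.015.

Call:
shift_gripper:
  moves:
    - [[25, -0.0008, -0.0008, 0.02, 0], [25, 0, 0, 0.02, 0], [25, 0, 0, 0.015, 0], [25, 0, 0, 0.015, 0], [25, 0, 0, 0.015, 0], [25, 0, 0, 0.015, 0], [25, 0, 0, 0.01, 0], [25, 0, 0, 0.005, 0], [25, 0, 0, 0.002, 0], [25, 0, 0, 0, 0]]

```text
clock: 13.9
position: [521.5, -173.4, 91.4]
tcp_rot: [2.221, 2.221, 0.0]
force: [-0.1, -0.2, -2.4]
grip_width: 31.6
finger_force: 60.1
```

Call:
shift_gripper:
  moves:
    - [[25, 0, 0, 0.0015, 0], [25, 0, 0, 0.0015, 0], [25, 0, 0, 0, 0], [25, 0, 0, 0, 0]]

```text
clock: 14.3
position: [521.4, -173.2, 88.5]
tcp_rot: [2.221, 2.221, 0.0]
force: [0.4, -0.2, -1.7]
grip_width: 31.4
finger_force: 60.1
```

Converted, 1 mm / 1000 = 0.001.

Call:
shift_gripper:
  moves:
    - [[25, 0, 0, 0.001, 0], [25, 0, 0, 0.001, 0], [25, 0, 0, 0, 0], [25, 0, 0, 0, 0]]

```text
clock: 14.7
position: [521.2, -173.2, 86.2]
tcp_rot: [-2.221, -2.221, 0.0]
force: [-0.3, 0.2, -2.0]
grip_width: 31.2
finger_force: 60.1
```

Call:
shift_gripper:
  moves:
    - [[25, 0, 0, 0.001, 0], [25, 0, 0, 0, 0], [25, 0, 0, 0, 0]]

```text
clock: 15.0
position: [521.5, -173.3, 85.4]
tcp_rot: [2.221, 2.221, 0.0]
force: [0.1, 0.0, -1.8]
grip_width: 31.3
finger_force: 60.1
```

Converted, 1 mm / 1000 = 0.001.

Call:
shift_gripper:
  moves:
    - [[25, 0, 0, 0.001, 0], [25, 0, 0, 0, 0], [25, 0, 0, 0, 0]]

```text
clock: 15.3
position: [521.7, -173.4, 85.3]
tcp_rot: [2.221, 2.221, 0.0]
force: [-2.1, 1.7, 6.2]
grip_width: 32.1
finger_force: 60.8
```

Call:
shift_gripper:
  moves:
    - [[25, 0, 0, 0.0007, 0], [25, 0, 0, 0, 0], [25, 0, 0, 0, 0]]

```text
clock: 15.6
position: [521.8, -173.5, 85.3]
tcp_rot: [2.221, 2.221, 0.0]
force: [-3.4, 0.4, 8.6]
grip_width: 31.4
finger_force: 61.2
```

Converted, -45 mm / 1000 = -0.045, -37 mm / 1000 = -0.037.

Call:
shift_gripper:
  moves:
    - [[85, 0, 0, 0, 0], [85, 0, 0, 0, 0], [85, 0, 0, 0, 0], [85, 0, 0, 0, 0], [85, 0, 0, -0.03, 0], [85, 0, 0, -0.045, 0], [85, 0, 0, -0.045, 0], [85, -0.02, -0.024, 0, 0], [85, -0.031, -0.037, 0, 0], [85, -0.031, -0.037, 0, 0]]

```text
clock: 16.6
position: [422.8, -255.8, 204.2]
tcp_rot: [2.218, 2.223, 0.0]
force: [0.1, -1.4, -0.1]
grip_width: 85.3
finger_force: 0.0
```

Call:
shift_gripper:
  moves:
    - [[85, 0, 0, 0, 0], [85, 0, 0, 0, 0]]

```text
clock: 16.8
position: [422.7, -255.8, 203.6]
tcp_rot: [2.224, 2.218, 0.001]
force: [1.2, 0.4, -0.0]
grip_width: 85.0
finger_force: 0.0
```

```bash
python3 - <<'E'
from w import *
W=pts(snap('wrist','w10'));s=state();print(s['position'],s['tcp_rot'])
circ(W,(520.6,-171.4),94,100,22)
circ(W,(520.6,-171.4),105,125,15)
circ(W,(423.3,-341.6),8,15)
E
```

```text
[ 423.43817257 -255.27977181  203.58601381] [2.22271834e+00 2.21979329e+00 1.02324436e-03]
(520.6, -171.4) 883 [ 521.4 -172.8] 17.1 z 97.0 px [439.  96.]
(520.6, -171.4) 363 [ 520.1 -172.4] 8.3 z 112.7 px [444.  95.]
(423.3, -341.6) 936 [ 424.  -341.8] 25.2 z 10.8 px [319. 242.]
```

View pics/w10.png

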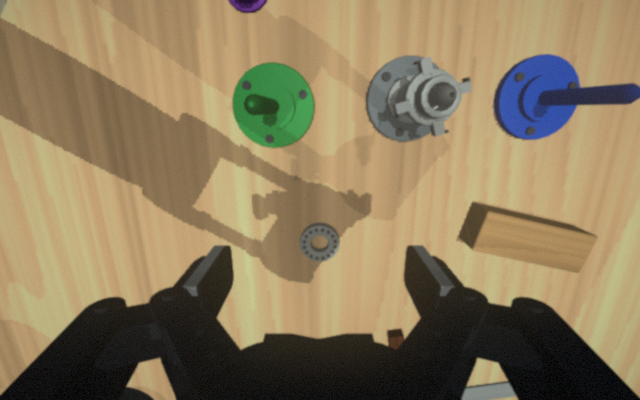

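The w10 picture shows the cutter seated on the tall spindle at (435,98) and the bearing free at (319,242).

Converted, 45 mm / 1000 = 0.045, -43.2 mm / 1000 = -0.0432.

Call:
shift_gripper:
  moves:
    - [[85, -0.043, 0.0005, 0, 0], [85, -0.0432, 0.0003, 0, 0], [85, 0, 0, 0.04, 0], [85, 0, 0, 0.045, 0], [85, 0, 0, 0.045, 0], [85, 0, 0, 0.04, 0], [85, 0, 0, 0.025, 0], [85, 0, 0, 0.007, 0], [85, 0, 0, 0, 0], [85, 0, 0, 0, 0]]

```text
clock: 17.85
position: [425.8, -341.9, 2.9]
tcp_rot: [2.219, 2.221, 0.0]
force: [0.5, 0.5, -0.1]
grip_width: 84.9
finger_force: 0.0
```

Call:
shift_gripper:
  moves:
    - [[40, 0, 0, 0, 0], [40, 0, 0, 0, 0], [40, 0, 0, 0, 0], [40, 0, 0, 0, 0], [40, 0, 0, 0, 0], [40, 0, 0, 0, 0]]

```text
clock: 18.45
position: [425.2, -342.4, 3.5]
tcp_rot: [2.22, 2.219, 0.001]
force: [0.4, 0.2, 5.8]
grip_width: 46.4
finger_force: 61.1
```

Converted, -40 mm / 1000 = -0.04, -25 mm / 1000 = -0.025.

Call:
shift_gripper:
  moves:
    - [[40, 0, 0, -0.015, 0], [40, 0, 0, -0.04, 0], [40, 0, 0, -0.04, 0], [40, 0, 0, -0.04, 0], [40, 0, 0, -0.04, 0], [40, 0, 0, -0.025, 0], [40, 0, 0, 0, 0], [40, 0, 0, 0, 0]]

```text
clock: 19.25
position: [424.0, -341.4, 202.4]
tcp_rot: [2.221, 2.22, 0.0]
force: [-0.2, 0.0, -2.4]
grip_width: 46.4
finger_force: 62.3
```

Run:
```python
from w import *
W=pts(snap('wrist','w11'));s=state();z=s['position'][2];print(s['position'],s['tcp_rot'])
m=(abs(W[...,0]-425)<15)&(W[...,2]>z-8)&(W[...,2]<z+20)&(abs(W[...,1]+342)<30)
Q=W[m];t=Q[Q[:,2]>np.percentile(Q[:,2],40)]
A=np.c_[t[:,:2]-[425,-342],np.ones(len(t))];f=np.linalg.lstsq(A,t[:,2],rcond=None)[0];r=t[:,2]-A@f
k=abs(r)<2;f=np.linalg.lstsq(A[k],t[k,2],rcond=None)[0];print('plane',f.round(3),k.sum(),len(t))
print(np.percentile(t[k,1],[0,2,98,100]),np.percentile(t[k,2],[5,50,95]))
im=cv2.imread('pics/w11.png')[170:350,200:440];cv2.imwrite('pics/w11c.png',cv2.resize(im,None,fx=3,fy=3))
```

```text
[ 423.25201494 -340.75724601  200.69312237] [-2.22041958e+00 -2.22023345e+00  2.32004962e-04]
plane [2.00000e-03 1.00000e-03 2.10072e+02] 2531 2532
[-365.63424961 -363.65492399 -318.78833706 -316.93822649] [209.48145004 210.00554895 210.89946144]
```

View pics/w11c.png

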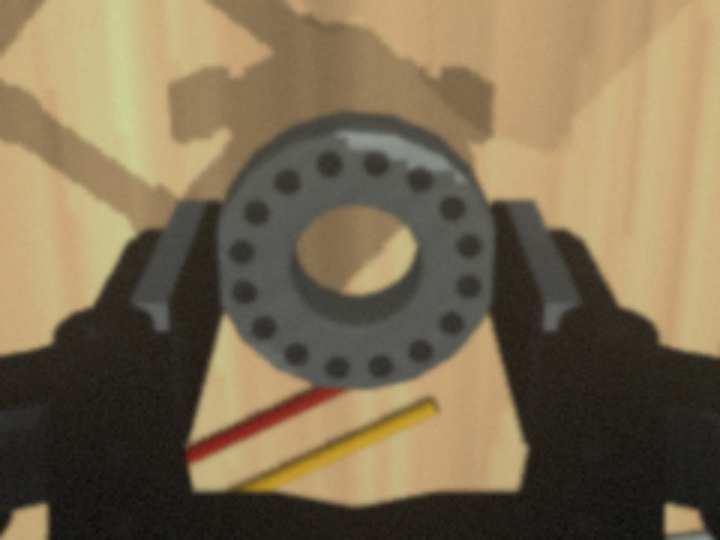

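The crop shows the bearing held level and square between the pads. I carry it over the tall spindle.

Converted, 34 mm / 1000 = 0.034, 30 mm / 1000 = 0.03.

Call:
shift_gripper:
  moves:
    - [[40, 0.02, 0.011, 0, 0], [40, 0.034, 0.019, 0, 0], [40, 0.034, 0.019, 0, 0], [40, 0.034, 0.019, 0, 0], [40, 0.03, 0.018, 0, 0], [40, 0.018, 0.011, 0, 0], [40, 0, 0, 0, 0], [40, 0, 0, 0, 0], [40, 0, 0, 0, 0]]

```text
clock: 20.2
position: [519.9, -171.8, 200.1]
tcp_rot: [-2.22, -2.219, 0.002]
force: [-0.1, 0.1, -1.6]
grip_width: 46.6
finger_force: 62.3
```

```bash
cat > b.py <<'E'
from w import *
W=pts(snap('wrist','w12'));s=state();z=s['position'][2];print(s['position'],s['tcp_rot'])
X,Y=520.6,-171.4
m=(W[...,2]>z+5)&(W[...,2]<z+12)&(abs(W[...,1]-Y)<35)&(abs(W[...,0]-X)<24)
Q=W[m];print(len(Q),np.median(Q[:,2]))
n=abs(Q[:,0]-X)<6;y=Q[n,1];print('y',np.percentile(y,[1,99]).mean())
n=abs(Q[:,1]-Y)<4;x=np.sort(Q[n,0]);g=np.diff(x);i=g.argmax();print('x',x[0],x[-1],x[i],x[i+1],(x[i]+x[i+1])/2)
circ(W,(X,Y),9,15,55)
E
python3 b.py
```

```text
[ 520.0396571  -172.06972922  200.55120532] [-2.22150228e+00 -2.21910521e+00  1.80898690e-03]
5338 207.57870914399905
y -171.73860432557018
x 496.6066318229336 543.0451987615364 509.17697943218036 530.0500514882092 519.6135154601948
(520.6, -171.4) 2104 [ 520.7 -171.5] 44.9 z 11.0 px [318. 161.]
```

Converted, 20 mm / 1000 = 0.02, 15 mm / 1000 = 0.015.

Call:
shift_gripper:
  moves:
    - [[40, 0.0003, 0.001, 0.02, 0], [40, 0, 0, 0.02, 0], [40, 0, 0, 0.015, 0], [40, 0, 0, 0.015, 0], [40, 0, 0, 0.01, 0], [40, 0, 0, 0.008, 0], [40, 0, 0, 0.004, 0], [40, 0, 0, 0.002, 0], [40, 0, 0, 0, 0], [40, 0, 0, 0, 0]]

```text
clock: 21.25
position: [522.6, -171.2, 108.2]
tcp_rot: [2.22, 2.221, 0.001]
force: [0.6, 0.1, -1.4]
grip_width: 46.1
finger_force: 62.3
```

Call:
shift_gripper:
  moves:
    - [[40, 0, 0, 0.001, 0], [40, 0, 0, 0.001, 0], [40, 0, 0, 0, 0], [40, 0, 0, 0, 0]]

```text
clock: 21.65
position: [522.1, -171.1, 105.6]
tcp_rot: [2.221, 2.221, 0.0]
force: [-0.5, -0.4, -0.8]
grip_width: 46.5
finger_force: 62.3
```

Converted, 1 mm / 1000 = 0.001.

Call:
shift_gripper:
  moves:
    - [[40, 0, 0, 0.001, 0], [40, 0, 0, 0.001, 0], [40, 0, 0, 0, 0], [40, 0, 0, 0, 0]]

```text
clock: 22.05
position: [522.0, -171.1, 103.5]
tcp_rot: [-2.221, -2.221, 0.0]
force: [-0.2, 0.2, -1.8]
grip_width: 46.7
finger_force: 62.3
```

Call:
shift_gripper:
  moves:
    - [[40, 0, 0, 0.001, 0], [40, 0, 0, 0, 0], [40, 0, 0, 0, 0]]

```text
clock: 22.35
position: [522.0, -171.1, 102.5]
tcp_rot: [-2.221, -2.221, 0.0]
force: [0.1, -0.5, -1.6]
grip_width: 46.4
finger_force: 62.3
```

Call:
shift_gripper:
  moves:
    - [[40, 0, 0, 0.001, 0], [40, 0, 0, 0, 0], [40, 0, 0, 0, 0]]

```text
clock: 22.65
position: [522.2, -171.1, 101.6]
tcp_rot: [2.221, 2.221, 0.0]
force: [0.8, -0.1, -1.4]
grip_width: 46.5
finger_force: 62.3
```

Converted, 1 mm / 1000 = 0.001.

Call:
shift_gripper:
  moves:
    - [[40, 0, 0, 0.001, 0], [40, 0, 0, 0, 0], [40, 0, 0, 0, 0]]

```text
clock: 22.95
position: [522.4, -171.3, 101.5]
tcp_rot: [2.221, 2.221, 0.0]
force: [-1.0, 1.0, 5.8]
grip_width: 46.4
finger_force: 63.0
```

Call:
shift_gripper:
  moves:
    - [[40, 0, 0, 0.0007, 0], [40, 0, 0, 0, 0], [40, 0, 0, 0, 0]]

```text
clock: 23.25
position: [522.6, -171.4, 101.5]
tcp_rot: [2.221, 2.221, 0.001]
force: [-3.2, 0.4, 8.8]
grip_width: 46.5
finger_force: 63.4
```

Converted, -40 mm / 1000 = -0.04, -30 mm / 1000 = -0.03.

Call:
shift_gripper:
  moves:
    - [[85, 0, 0, 0, 0], [85, 0, 0, 0, 0], [85, 0, 0, 0, 0], [85, 0, 0, 0, 0], [85, 0, 0, -0.025, 0], [85, 0, 0, -0.04, 0], [85, 0, 0, -0.04, 0], [85, 0.02, -0.022, 0, 0], [85, 0.027, -0.03, 0, 0], [85, 0.024, -0.027, 0, 0]]

```text
clock: 24.25
position: [442.2, -99.4, 205.0]
tcp_rot: [2.222, 2.221, 0.0]
force: [-0.6, 0.8, -0.2]
grip_width: 85.0
finger_force: 0.0
```

Call:
shift_gripper:
  moves:
    - [[85, 0, 0, 0, 0], [85, 0, 0, 0, 0]]

```text
clock: 24.45
position: [443.0, -99.9, 205.0]
tcp_rot: [2.22, 2.222, 0.001]
force: [-0.7, 1.1, -0.4]
grip_width: 84.9
finger_force: 0.0
```

```bash
python3 - <<'E'
from w import *
W=pts(snap('wrist','w13'));s=state();print(s['position'],s['tcp_rot'])
circ(W,(520.6,-171.4),107,113,30)
circ(W,(442.6,-20.5),24,32)
W=pts(snap('scene','s13'));circ(W,(520.6,-171.4),107,113,35)
E
```

```text
[ 443.66751824 -100.33568904  205.17439603] [2.22001833e+00 2.22091237e+00 7.78594951e-04]
(520.6, -171.4) 905 [ 521.5 -171.4] 24.8 z 109.1 px [393. 274.]
(442.6, -20.5) 772 [442.2 -21. ] 16.4 z 27.2 px [318. 104.]
(520.6, -171.4) 196 [ 524.6 -172.5] 25.4 z 108.9 px [241. 203.]
```

The bearing is seated: centre (521.5,-171.4), top at 109 mm. Next is the grey cap.

Converted, 45 mm / 1000 = 0.045, 40 mm / 1000 = 0.04.

Call:
shift_gripper:
  moves:
    - [[85, 0.04, -0.0005, 0, 0], [85, 0.0392, -0.0003, 0, 0], [85, 0, 0, 0.04, 0], [85, 0, 0, 0.045, 0], [85, 0, 0, 0.045, 0], [85, 0, 0, 0.04, 0], [85, 0, 0, 0.023, 0], [85, 0, 0, 0, 0], [85, 0, 0, 0, 0]]

```text
clock: 25.45
position: [443.0, -21.3, 11.9]
tcp_rot: [-2.222, -2.22, 0.001]
force: [0.1, -0.6, 0.0]
grip_width: 85.0
finger_force: 0.0
```

Call:
shift_gripper:
  moves:
    - [[25, 0, 0, 0, 0], [25, 0, 0, 0, 0], [25, 0, 0, 0, 0], [25, 0, 0, 0, 0], [25, 0, 0, 0, 0], [25, 0, 0, 0, 0], [25, 0, 0, 0, 0]]

```text
clock: 26.15
position: [443.6, -21.0, 13.3]
tcp_rot: [2.22, 2.22, 0.002]
force: [-1.3, -0.4, 5.8]
grip_width: 29.7
finger_force: 58.8
```

Call:
shift_gripper:
  moves:
    - [[25, 0, 0, -0.02, 0], [25, 0, 0, -0.04, 0], [25, 0, 0, -0.04, 0], [25, 0, 0, -0.04, 0], [25, 0, 0, -0.04, 0], [25, 0, 0, -0.015, 0], [25, 0, 0, 0, 0], [25, 0, 0, 0, 0]]

```text
clock: 26.95
position: [441.8, -20.8, 206.4]
tcp_rot: [-2.221, -2.221, 0.0]
force: [-1.1, 0.6, -1.9]
grip_width: 29.4
finger_force: 59.7
```

Run:
```python
from w import *
W=pts(snap('wrist','w14'));s=state();z=s['position'][2];print(s['position'],s['tcp_rot'])
X,Y=442.4,-20.8
m=(abs(W[...,0]-X)<6)&(W[...,2]>z+8)&(W[...,2]<z+18)&(abs(W[...,1]-Y)<22)
t=W[m];zt=np.percentile(t[:,2],70);t=t[t[:,2]>zt-2];print('top',zt,'y',np.percentile(t[:,1],[0,2,98,100]))
print(np.median(W[225:300:5,312:326],1).round(1))
```

```text
[441.05998398 -20.76465998 205.33708488] [-2.22008361 -2.22011588  0.00241686]
top 220.30905124914082 y [-36.1568931  -34.6817022   -4.90212253  -3.94416149]
[[   nan    nan    nan]
 [ 441.5   -4.2  216.5]
 [ 441.5   -5.3  219.9]
 [ 441.5   -7.8  220.2]
 [ 441.5  -10.4  220.1]
 [ 441.5  -13.2  219.8]
 [ 441.5  -15.5  220.5]
 [ 441.5  -18.3  220.2]
 [ 441.5  -20.9  220.5]
 [ 441.5  -23.7  220.4]
 [ 441.5  -26.6  220.1]
 [ 441.5  -29.5  219.9]
 [ 441.5  -32.4  219.9]
 [ 441.5  -35.3  219.8]
 [ 442.  -191.8   -1.2]]
```

View pics/w14.png

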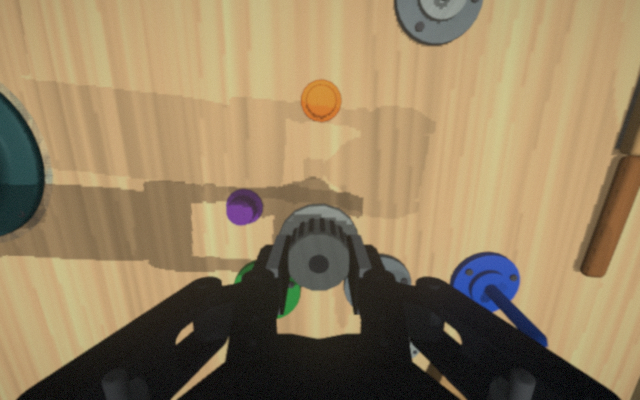

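The w14 picture shows the cap held level, its top at (319,262). I carry it to the spindle.

Converted, -30 mm / 1000 = -0.03, -28 mm / 1000 = -0.028.

Call:
shift_gripper:
  moves:
    - [[25, -0.018, 0.009, 0, 0], [25, -0.03, 0.016, 0, 0], [25, -0.03, 0.016, 0, 0], [25, -0.03, 0.016, 0, 0], [25, -0.028, 0.014, 0, 0], [25, -0.0153, 0.0082, 0, 0], [25, 0, 0, 0, 0], [25, 0, 0, 0, 0], [25, 0, 0, 0, 0]]

```text
clock: 27.9
position: [520.6, -170.9, 206.1]
tcp_rot: [-2.219, -2.221, 0.001]
force: [-0.2, 1.0, -2.1]
grip_width: 29.6
finger_force: 59.7
```

Run:
```python
from w import *
W=pts(snap('wrist','w15'));s=state();z=s['position'][2];print(s['position'],s['tcp_rot'])
X,Y=520.8,-171.4
m=(abs(W[...,0]-X)<6)&(W[...,2]>z+8)&(W[...,2]<z+18)&(abs(W[...,1]-Y)<22)
t=W[m];zt=np.percentile(t[:,2],70);t=t[t[:,2]>zt-2];print('top',zt,'y',np.percentile(t[:,1],[0,2,98,100]))
circ(W,(X,Y),9,15,55)
```

```text
[ 520.73746259 -170.94545144  206.38589706] [-2.21940346e+00 -2.22154662e+00  3.46832502e-04]
top 220.0025942345777 y [-185.91723378 -184.66299429 -155.16548527 -154.47670239]
(520.8, -171.4) 1940 [ 520.7 -171.2] 44.6 z 10.9 px [316. 160.]
```

Converted, 20 mm / 1000 = 0.02, -1.2 mm / 1000 = -0.0012.

Call:
shift_gripper:
  moves:
    - [[25, -0.0012, 0, 0.02, 0], [25, 0, 0, 0.02, 0], [25, 0, 0, 0.012, 0], [25, 0, 0, 0.01, 0], [25, 0, 0, 0.008, 0], [25, 0, 0, 0.004, 0], [25, 0, 0, 0.002, 0], [25, 0, 0, 0, 0], [25, 0, 0, 0, 0]]

```text
clock: 28.85
position: [521.9, -173.6, 131.4]
tcp_rot: [2.221, 2.221, 0.001]
force: [0.4, -0.2, -0.1]
grip_width: 29.7
finger_force: 59.7
```

Call:
shift_gripper:
  moves:
    - [[25, 0, 0, 0.001, 0], [25, 0, 0, 0.001, 0], [25, 0, 0, 0.001, 0], [25, 0, 0, 0, 0], [25, 0, 0, 0, 0]]

```text
clock: 29.35
position: [521.4, -173.4, 127.8]
tcp_rot: [-2.221, -2.221, 0.0]
force: [-0.7, -0.3, -0.8]
grip_width: 29.6
finger_force: 59.7
```

Converted, 1 mm / 1000 = 0.001.

Call:
shift_gripper:
  moves:
    - [[25, 0, 0, 0.001, 0], [25, 0, 0, 0, 0], [25, 0, 0, 0, 0]]

```text
clock: 29.65
position: [521.5, -173.4, 126.8]
tcp_rot: [-2.221, -2.221, 0.0]
force: [0.0, -0.2, -1.2]
grip_width: 29.6
finger_force: 59.7
```

Call:
shift_gripper:
  moves:
    - [[25, 0, 0, 0.001, 0], [25, 0, 0, 0, 0], [25, 0, 0, 0, 0]]

```text
clock: 29.95
position: [521.4, -173.4, 125.8]
tcp_rot: [-2.221, -2.221, 0.0]
force: [-0.5, -0.3, -1.3]
grip_width: 29.6
finger_force: 59.7
```

Careful with the scale: shifts go in shares of 1000 mm and turns go in shares of 2 pi rad. That gives: 1 mm / 1000 = 0.001.

Call:
shift_gripper:
  moves:
    - [[25, 0, 0, 0.001, 0], [25, 0, 0, 0, 0], [25, 0, 0, 0, 0]]

```text
clock: 30.25
position: [521.4, -173.4, 124.8]
tcp_rot: [-2.221, -2.221, 0.0]
force: [0.8, 0.2, -1.7]
grip_width: 29.9
finger_force: 59.7
```

Call:
shift_gripper:
  moves:
    - [[25, 0, 0, 0.001, 0], [25, 0, 0, 0, 0], [25, 0, 0, 0, 0]]

```text
clock: 30.55
position: [521.5, -173.4, 123.8]
tcp_rot: [-2.221, -2.221, 0.0]
force: [-0.7, 0.0, -1.6]
grip_width: 29.7
finger_force: 59.7
```

Call:
shift_gripper:
  moves:
    - [[25, 0, 0, 0.001, 0], [25, 0, 0, 0, 0], [25, 0, 0, 0, 0]]

```text
clock: 30.85
position: [521.8, -173.5, 123.4]
tcp_rot: [2.221, 2.221, 0.0]
force: [-0.2, 0.2, 1.6]
grip_width: 29.8
finger_force: 60.1
```

Contact came at 123.4 mm, as expected. I seat it lightly, release, back off and check.

Converted, 0.7 mm / 1000 = 0.0007.

Call:
shift_gripper:
  moves:
    - [[25, 0, 0, 0.0007, 0], [25, 0, 0, 0, 0], [25, 0, 0, 0, 0]]

```text
clock: 31.15
position: [522.0, -173.6, 123.3]
tcp_rot: [2.221, 2.221, 0.001]
force: [-1.5, 0.2, 4.6]
grip_width: 29.9
finger_force: 60.5
```

Call:
shift_gripper:
  moves:
    - [[85, 0, 0, 0, 0], [85, 0, 0, 0, 0], [85, 0, 0, 0, 0], [85, 0, 0, 0, 0], [85, 0, 0, -0.03, 0], [85, 0, 0, -0.045, 0], [85, 0.03, 0, -0.01, 0], [85, 0.04, 0, 0, 0], [85, 0, 0, 0, 0], [85, 0, 0, 0, 0]]

```text
clock: 32.15
position: [521.4, -102.8, 207.1]
tcp_rot: [2.219, 2.224, -0.001]
force: [0.5, -0.4, 0.1]
grip_width: 84.8
finger_force: 0.0
```

Run:
```python
from w import *
W=pts(snap('wrist','w16'))
circ(W,(520.6,-171.4),133,142,30);circ(W,(520.6,-171.4),111,119,30)
c=snap('scene','s16');W=pts(c);circ(W,(520.6,-171.4),133,142,30)
im=cv2.imread('pics/s16.png')[130:290,160:360];cv2.imwrite('pics/s16c.png',cv2.resize(im,None,fx=3.5,fy=3.5))
```

```text
(520.6, -171.4) 1061 [ 522.2 -172.4] 16.6 z 136.9 px [319. 287.]
(520.6, -171.4) 717 [ 522.3 -172.2] 22.7 z 114.8 px [319. 264.]
(520.6, -171.4) 111 [ 522.1 -172.7] 17.5 z 136.8 px [239. 192.]
```

View pics/s16c.png

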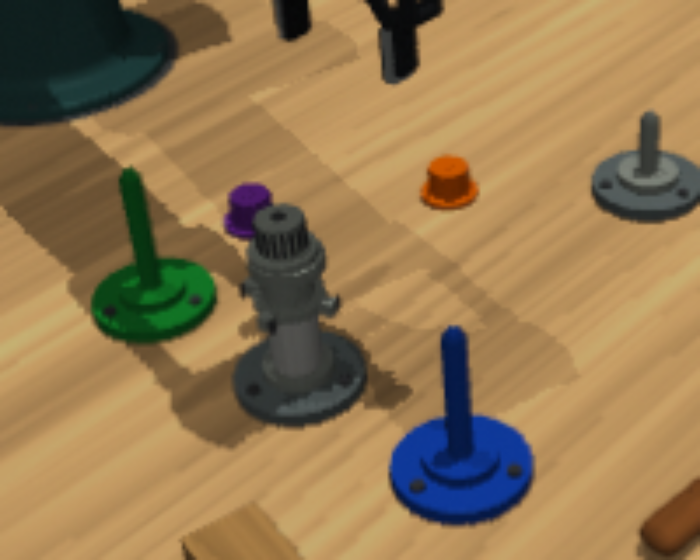

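The crop shows the full stack (sleeve, cutter, bearing, cap) upright on the tall spindle at (290,300), the short spindle empty at (650,180), and the gripper clear.

```bash
python3 -c "
from bench import *
print(finish_job())"
```

```text
the job is handed in; nothing more can be done
None
```

The sleeve, cutter (hub up), bearing ring and cap nut (flange down) are stacked and seated on the tall spindle, the short spindle is empty, the bystanders were never touched, and the job was handed in at about 32 s; no verdict was returned.

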